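# Stroke test of a safety contact edge in the measuring room

### The job

Test the safety contact edge that is clamped to the granite table: with closed fingertips, gently press the sprung yellow strip part-way down near its green end and, keeping it pressed, run the fingertips along it in one unbroken stroke to its red end, then lift clear so that it springs back up. Never push the strip down to its stop or press hard, and do not move, tip or pick up any of the loose things on the table.

Things in the scene. Friction and masses are not known exactly. Their poses are not given: they have to be found in the camera images.
- rail: Straight aluminium rail fixed to the table, 52 mm wide, 300 mm long, carrying the yellow strip along its middle; four flat clamp feet stick out 30 mm, 12 mm high. Origin: centre of its underside, on the table surface (z = 0). Its y axis runs along the strip, x across it, z up. Place varies; y points to the robot's left, give or take 0.5 rad.
- strip_mid (a point): Centre of the flat top face of the yellow strip, at rest 70 mm above the table; it goes down with the strip; axes as rail. The strip is 34 mm wide (rail x) and 298 mm long (rail y, 149 mm either side of this point); it stands 20 mm proud of the rail's top, which is 50 mm above the table.
- strip (a joint): How far the yellow strip is pressed down, in m: 0 at rest (up), 0.012 at its lower stop. It sinks as a whole, level, wherever it is pressed. Sprung: moves from about 1.2 N, then 0.6 N per mm (4 N at 5 mm, 8 N at the stop); returns by itself. It counts as pressed from 1 mm down; 10.5 mm is too far.
- cap_green: Green end cap, fixed, marking the end where the stroke starts: block 56 x 30 x 52 mm high, butted to one end of the rail, its centre 166 mm from the rail's centre along the rail's y or -y (the green and red ends change places from run to run). Origin: centre of its underside. Its top is 18 mm lower than the strip at rest.
- cap_red: Red end cap, fixed, marking the end where the stroke finishes: same size as the green one, at the rail's other end. Origin: centre of its underside.
- vblock: Bystander: loose steel V-block, 60 x 60 x 50 mm high, on the far side of the rail. Origin: centre of its underside.
- pin: Bystander: loose steel cylinder standing upright, 30 mm across, 60 mm high, on the far side of the rail. Origin: centre of its underside.
- driver: Bystander: loose screwdriver with a blue handle, 170 mm long, lying between the rail and the robot, about along the rail, under 35 mm high. Origin: near its middle, on the table.
- sphere_stand: Bystander: loose black stand with a white ceramic ball on top, base 90 mm across, 134 mm high, at the robot's left. Origin: centre of its underside.
- wash_bottle: Bystander: loose white plastic wash bottle with a bent spout, 68 mm across, 178 mm high, at the robot's right. Origin: centre of its underside.
- stylus_tray: Bystander: loose open black tray, 120 x 80 x 25 mm high, at the robot's near right. Origin: centre of its underside.

How it is judged:
On the way, in this order (a step that is already met when the one before it is completed fails the run):
1. the fingertips press the strip at its green end (value of joint strip above 0.001 m and contact force between the fingers and rail above 0.3 N and x of the grasp point in the frame of rail between -0.035 and 0.035 m and horizontal distance between the grasp point and cap_green below 0.075 m), for 0.1 s.
2. still pressing, the fingertips pass the middle of the strip (value of joint strip above 0.001 m and contact force between the fingers and rail above 0.3 N and x of the grasp point in the frame of rail between -0.035 and 0.035 m and y of the grasp point in the frame of rail between -0.03 and 0.03 m), for 0.05 s.
3. still pressing, the fingertips reach the red end (value of joint strip above 0.001 m and contact force between the fingers and rail above 0.3 N and x of the grasp point in the frame of rail between -0.035 and 0.035 m and horizontal distance between the grasp point and cap_red below 0.075 m), for 0.1 s.
At the end, for the whole second after the job is handed in: Stroke made in order (green end, middle, red end; ends within 75 mm of a cap's centre, strip at least 1 mm down). Now the strip is released and back up to within 1 mm of rest, and every loose thing is at rest within 15 mm of where it began (value of joint strip below 0.001 m and contact force between each of the arm, the fingers and rail below 0.1 N and distance of each of vblock, pin, driver, sphere_stand, wash_bottle, stylus_tray from where it was at the start of the episode below 0.015 m and linear speed of each of vblock, pin, driver, sphere_stand, wash_bottle, stylus_tray below 0.02 m/s); the robot touches nothing.
It fails at once if the fingertips come off the strip, or come down on it, between its two end zones (the stroke is broken): tool low over the middle 160 mm while the strip is not pressed (value of joint strip below 0.0006 m and y of the grasp point in the frame of rail between -0.08 and 0.08 m and z of the grasp point in the frame of rail below 0.11 m and x of the grasp point in the frame of rail between -0.035 and 0.035 m).
It fails at once if the strip is pushed down to its stop (beyond 10.5 mm) (value of joint strip above 0.0105 m).
It fails at once if the fingers press the strip or rail harder than 20 N (contact force between the fingers and rail above 20 N).
It fails at once if a loose thing on the table is moved, tipped, lifted or carried (over 15 mm) (distance of any of vblock, pin, driver, sphere_stand, wash_bottle, stylus_tray from where it was at the start of the episode above 0.015 m).
It also fails if it takes over 48 s, if anything falls off the work surface, if the arm or the gripper's body presses on something with over 40 N, if the wrist force passes 120 N, or if a joint passes its speed limit or range.

### The arm

A 6-joint arm with a two-finger parallel gripper is mounted at the origin on the work surface. World frame = base frame: x ahead of the robot, y to its left, z up, the work surface at z = 0. Lengths are in m, angles in rad, forces in N, time in s.
With the tool pointing down it reaches from about 0.275 to 0.975 m from the base axis. Payload 8.4 kg.
Tool frame: the origin (TCP) lies on the mounting face of the last link; the fingertips stand 190 mm ahead of it and the grasp point (between the pads) lies 171 mm ahead of it; z points along the fingers, y is the line along which they close (so a half turn about z gives the same grasp; the last joint's range is limited). The gripper opens to 92 mm and grips with 3 to 60 N. Pads are 20 mm wide; open, the fingers measure 128 mm over their backs; the gripper's body (75 mm by 189 mm) begins 69 mm behind the grasp point.
Start: joints at [-1.216, 0.353, 1.633, -0, 1.155, -0.002], TCP at [0.218, -0.586, 0.405] pointing down, gripper open.
Joint ranges: [-2.63, 2.63], [-0.92, 2.1], [0.06, 2.66], [-1.3, 4.44], [0, 2.69], [-3.02, 3.02]. Speed limits (rad/s): [2.22, 2.22, 2.79, 3.14, 3.14, 3.14].

### API

Orientations are given as a unit quaternion [w, x, y, z].
In Python, from cell import status, optics, job_done gives the robot as it stands.
- The arm moves only by the shell command python3 -m handwheel 'ROWS'. ROWS is JSON, a list of rows, each a list of 5 numbers: the shift along the tool's x, y, z scaled (see below), then the turn about the tool's z scaled (see below), then the opening, from 0 (shut) to 1 (fully open). In form: [[tx, ty, tz, twist, grip], ...]. A call has 1 to 5 rows; each row is the pose to reach, as a shift and turn from the pose commanded when the call began, along the tool's axes at that moment; what a row does not reach only later rows make up. The controller multiplies each number of a shift by 0.2 m and each number of a turn by 45 degrees. A row lasts 1/10 s, in which the tool goes at most 50 mm and 8.59 degrees, less where a joint would pass 70% of its speed; a pose out of reach is approached as far as the arm can. A call with a number of a shift or a turn outside -1 to 1 is refused whole. A call with a gripper value outside its range is refused whole. The fingers move at their own pace and stop on an object; the grip force is fixed at half the most. Time passes only in rows, so rows that repeat a pose let the fingers close. It gives the time, the measured TCP pose, the force, the opening and the grip force at its end, in the units of the state.
- status.read_state(): the state, without advancing time (a new reading comes with each control period).
- optics.capture(name): name is "scene" or "top" or "wrist"; returns a dict with "color" (400x640x3 uint8, red, green, blue), "depth" (400x640 float32, m along the optical axis (not along the pixel's ray), 0 where there is no reading), "fx", "fy", "cx", "cy" (pixels), "R" (3x3) and "t" (3): a world point X has camera coordinates R X + t. Camera axes: x right, y down, z forward; pixel columns grow to the right and rows downward; lengths in m; the calibration is good to about 2 mm. A picture is of the moment at which its call begins.
- job_done(): hands the job in; it is judged then, once.
The state is a dict: "t": time; "q": joint angles; "qvel": joint speeds; "joint_torque": joint torques, N m; "eef_pos": TCP position; "tool_rot": TCP orientation; "ft_force": force on the tool from outside, world axes, zero at the start; "moment": the same for the moment, N m; "opening": opening from 0.0 (shut) to 1.0 (fully open); "gripper_force": force on a finger pad.
Only numpy, scipy, OpenCV 4.12 (cv2) and the standard library are available. Lean on these libraries where they do the work, as an engineer would, in place of code of your own. Each camera call takes 0.05 s, during which the arm holds its last target. There are 200 camera calls.

## Working session

There is one attempt and no reset: what is moved stays moved. The work goes in short steps, Python scripts to look and compute and a shell command to move; the robot and the scene stay as the last step left them, time stands still between calls to the robot, and variables do not carry over. Pictures are saved under pics/ and viewed, at most 10 in all, crops included, and the job is handed in when it is done.

```bash
mkdir -p pics; ls; python3 - <<'E'
from cell import status, optics
import cv2, numpy as np, pickle
s=status.read_state(); print({k:np.round(v,4).tolist() for k,v in s.items()})
d={n:optics.capture(n) for n in("top","scene")}
pickle.dump(d,open("d.pkl","wb"))
for n in d: cv2.imwrite(f"pics/{n}0.png",d[n]["color"][:,:,::-1]); print(n,d[n]["R"].round(3).tolist(),d[n]["t"],d[n]["fx"])
E
```

```text
pics
{'t': 0.0, 'q': [-1.2164, 0.3536, 1.6341, 0.0, 1.1552, -0.0024], 'qvel': [-0.0009, 0.0006, -0.0014, -0.002, 0.0007, 0.0007], 'joint_torque': [-0.002, -59.3845, -33.4215, 0.0696, 0.0235, -0.0001], 'eef_pos': [0.2182, -0.5854, 0.404], 'tool_rot': [-0.0007, 0.9841, 0.1774, -0.0001], 'ft_force': [0.2139, -0.4004, -0.4354], 'moment': [-0.0082, -0.0146, 0.0491], 'gripper_force': 0.0, 'opening': 1.0003}
top [[-0.01, -1.0, -0.013], [-0.99, 0.012, -0.143], [0.143, 0.012, -0.99]] [-0.03251104  0.52506483  1.07350883] 402.2365778239165
scene [[-0.884, 0.468, 0.008], [0.261, 0.507, -0.821], [-0.389, -0.724, -0.57]] [ 0.49204803 -0.03806365  1.31253983] 398.2180979344413
```

View pics/top0.png

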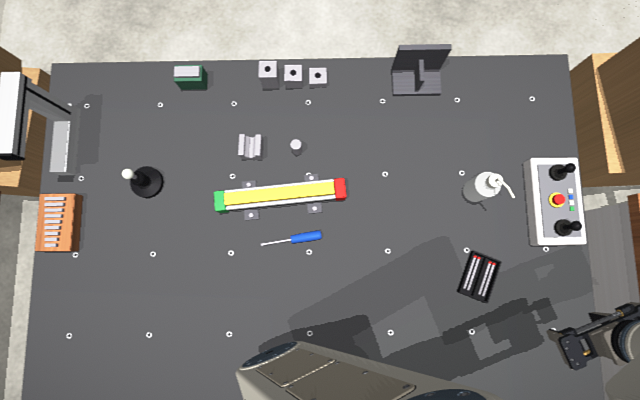

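View pics/scene0.png

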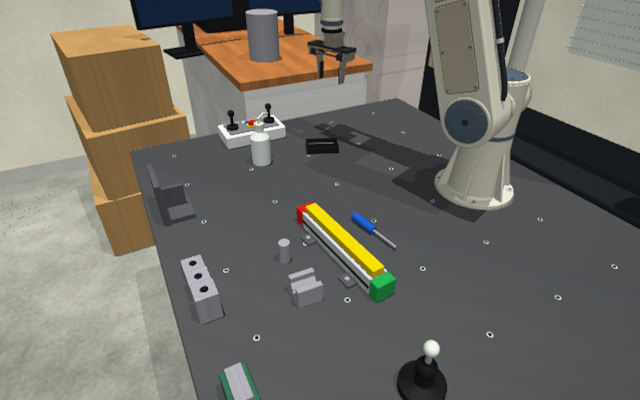

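The top view shows the green cap at (220,201), the red cap at (340,188) and the yellow strip between them. The scene view agrees, with the driver on the robot's side and the V-block and pin beyond. Next I measure the strip and caps from both views.

```bash
cat > h.py <<'E'
import cv2, numpy as np
def plane(c,uv,z):
    uv=np.atleast_2d(uv).astype(float)
    r=np.c_[(uv[:,0]-c["cx"])/c["fx"],(uv[:,1]-c["cy"])/c["fy"],np.ones(len(uv))]@c["R"]
    o=-c["R"].T@c["t"]
    return o+r*((z-o[2])/r[:,2])[:,None]
def depthpts(c,m):
    v,u=np.nonzero(m&(c["depth"]>0)); Z=c["depth"][v,u]
    P=np.c_[(u-c["cx"])/c["fx"]*Z,(v-c["cy"])/c["fy"]*Z,Z]
    return (P-c["t"])@c["R"]
def mask(c,lo,hi):
    m=cv2.inRange(cv2.cvtColor(c["color"],cv2.COLOR_RGB2HSV),lo,hi)
    n,l,st,_=cv2.connectedComponentsWithStats(m)
    return l,st
E
python3 - <<'E'
import pickle; from h import *
d=pickle.load(open("d.pkl","rb"))
H={"yellow":((22,120,120),(35,255,255),.07),"green":((50,120,60),(75,255,255),.052),"red":((0,150,100),(6,255,255),.052)}
for n,c in d.items():
  for k,(lo,hi,z) in H.items():
    l,st=mask(c,lo,hi)
    best=None
    for i in range(1,len(st)):
        if st[i,4]<60: continue
        P=depthpts(c,l==i)
        if len(P)==0: continue
        med=np.median(P,0)
        if not(.3<med[0]<.9 and abs(med[1])<.4): continue
        top=P[np.abs(P[:,2]-z)<.006]
        print(n,k,st[i],"med",med.round(4),"z pct",np.percentile(P[:,2],[5,50,95]).round(4),"topmean",len(top),top.mean(0).round(4))
        if k=="yellow":
            v,u=np.nonzero(l==i); cs,_=cv2.findContours((l==i).astype(np.uint8),0,1)
            Q=plane(c,cs[0].reshape(-1,2),z)[:,:2]
            (ctr,sz,a)=cv2.minAreaRect((Q*1000).astype(np.float32)); b=cv2.boxPoints((ctr,sz,a))
            print("  rect",np.round(ctr,1),np.round(sz,1),round(a,2),b.round(0).tolist())
            Pc=top[:,:2]-top[:,:2].mean(0); w=np.linalg.svd(Pc,full_matrices=False)[2][0]; w*=np.sign(w[1])
            t=Pc@w; print("  axis",w.round(4),"yaw(y axis)",np.arctan2(-w[0],w[1]).round(4),"len",np.ptp(t).round(4),"mid",(top[:,:2].mean(0)+w*(t.max()+t.min())/2).round(4))
E
```

```text
top yellow [224 182 111  24 464] med [0.5458 0.0946 0.0699] z pct [0.0648 0.0699 0.0735] topmean 444 [0.5457 0.0854 0.07  ]
  rect [543.3  77.3] [ 33.2 297.6] 5.27 [[513.0, 224.0], [540.0, -72.0], [574.0, -69.0], [546.0, 227.0]]
  axis [-0.0844  0.9964] yaw(y axis) 0.0845 len 0.2967 mid [0.5464 0.0771]
top green [214 191  15  22 208] med [0.5249 0.243  0.0519] z pct [0.0168 0.0519 0.0555] topmean 183 [0.5282 0.2433 0.0524]
top red [334 178  12  23 232] med [ 0.5572 -0.0879  0.0516] z pct [0.0284 0.0516 0.0555] topmean 208 [ 0.5603 -0.0877  0.052 ]
scene yellow [ 306  203   78   74 1463] med [0.5525 0.1021 0.0671] z pct [-0.0007  0.0671  0.0697] topmean 1080 [0.5506 0.0941 0.0677]
  rect [554.7  84.9] [ 45.5 309.7] 4.61 [[520.0, 237.0], [544.0, -71.0], [590.0, -68.0], [565.0, 241.0]]
  axis [-0.0919  0.9958] yaw(y axis) 0.092 len 0.3013 mid [0.5523 0.0763]
scene green [369 272  27  31 570] med [0.5414 0.2533 0.0404] z pct [0.0057 0.0404 0.0508] topmean 238 [0.5368 0.244  0.0493]
scene green [245 368  11  21  65] med [0.8814 0.3352 0.058 ] z pct [0.0564 0.058  0.06  ] topmean 31 [0.8811 0.3317 0.0571]
scene red [297 202  15  23 123] med [ 0.591  -0.0872  0.042 ] z pct [-0.0019  0.042   0.0513] topmean 55 [ 0.5797 -0.089   0.0496]
```

Both views agree with the given sizes: strip 33 x 298 mm, top at z 0.070, caps' tops at 0.052. The rail centre is about (0.5445, 0.0775) with yaw about 0.092. The green end is at +y, so I press at rail y=+0.118, about (0.5335, 0.195). First I travel high, close the fingers and turn the tool's y axis along the stroke.

```bash
python3 -m handwheel '[[0.17,-0.18,0,0.17,0],[0.35,-0.38,0,0.337,0],[0.52,-0.57,0,0.337,0],[0.7,-0.77,0,0.337,0],[0.7,-0.77,0,0.337,0]]'
cat > st.py <<'E'
from cell import status; import numpy as np
s=status.read_state(); p=np.array(s["eef_pos"]); w,x,y,z=s["tool_rot"]
from scipy.spatial.transform import Rotation as Ro
R=Ro.from_quat([x,y,z,w]).as_matrix()
c=np.array([.5445,.0775]); a=.092; ey=np.array([-np.sin(a),np.cos(a)]); ex=np.array([np.cos(a),np.sin(a)])
g=p+R[:,2]*.171; tip=p+R[:,2]*.19
print("t",round(s["t"],2),"rail x,y",(g[:2]-c)@ex.T,(g[:2]-c)@ey,"tipz",tip[2].round(4),"F",np.round(s["ft_force"],2),"open",round(s["opening"],3))
tgt=np.r_[c+.118*ey,tip[2]]
print("tool y angle err",np.arctan2(R[1,1],R[0,1])+np.pi/2-a,"tilt",R[:2,2].round(4),"scaled shift to start",(R.T@(tgt-tip)/.2).round(3))
E
python3 st.py
```

```text
t: 0.6
eef_pos: [0.2963, -0.3884, 0.4043]
tool_rot: [-0.001, 0.999, 0.047, -0.0]
ft_force: [-0.3, -0.1, -0.2]
opening: 0.586
gripper_force: 0.0
t 0.6 rail x,y -0.29001677016784305 -0.44073801113592215 tipz 0.2143 F [-0.33 -0.08 -0.17] open 0.586
tool y angle err 0.002450675448007228 tilt [-0.0006  0.0025] scaled shift to start [ 1.457 -2.79   0.007]
```

```bash
for i in 1; do
python3 -m handwheel '[[0.1,-0.19,0,0,0],[0.2,-0.38,0,0,0],[0.3,-0.57,0,0,0],[0.4,-0.76,0,0,0],[0.486,-0.93,0,0,0]]'
python3 -m handwheel '[[0.1,-0.19,0,0,0],[0.2,-0.38,0,0,0],[0.3,-0.57,0,0,0],[0.4,-0.76,0,0,0],[0.486,-0.93,0,0,0]]'
python3 -m handwheel '[[0.1,-0.19,0,0,0],[0.2,-0.38,0,0,0],[0.3,-0.57,0,0,0],[0.4,-0.76,0,0,0],[0.486,-0.93,0,0,0]]'; done >/dev/null
python3 -m handwheel '[[0,0,0.1,0,0],[0,0,0.2,0,0],[0,0,0.3,0,0],[0,0,0.4,0,0],[0,0,0.4,0,0]]' | tail -3
python3 st.py; python3 - <<'E'
from cell import optics; import cv2
cv2.imwrite("pics/s1.png",optics.capture("scene")["color"][120:360,200:520,::-1].repeat(2,0).repeat(2,1))
E
```

```text
ft_force: [0.4, -0.6, 0.7]
opening: 0.001
gripper_force: 0.0
t 2.6 rail x,y -0.0008383178840304008 0.11217967673203577 tipz 0.132 F [ 0.4  -0.59  0.69] open 0.001
tool y angle err 4.988182492690618e-05 tilt [-0.0044 -0.0017] scaled shift to start [ 0.005 -0.029 -0.   ]
```

View pics/s1.png

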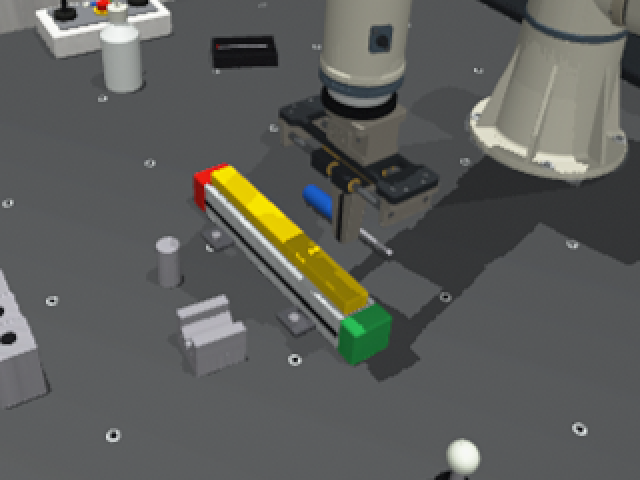

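The fingertips show at full-frame pixel (372,240), which matches the projection of the pose I computed over the green end. Now I descend to just above the strip.

```bash
python3 -m handwheel '[[0,-0.01,0.08,0,0],[0,-0.02,0.15,0,0],[0,-0.03,0.22,0,0],[0,-0.03,0.26,0,0],[0,-0.03,0.26,0,0]]' >/dev/null; python3 -m handwheel '[[0,0,0,0,0],[0,0,0,0,0]]'; python3 st.py
```

```text
t: 3.35
eef_pos: [0.5345, 0.1961, 0.2733]
tool_rot: [-0.0, 0.999, 0.046, 0.0]
ft_force: [0.7, 0.1, 0.3]
opening: 0.005
gripper_force: 0.0
t 3.35 rail x,y 0.0010364439548666091 0.1190129620326154 tipz 0.0833 F [0.71 0.15 0.29] open 0.005
tool y angle err 0.00010965992289277415 tilt [0.0008 0.0003] scaled shift to start [-0.005  0.005 -0.   ]
```

```bash
python3 -m handwheel '[[0,0,0.03,0,0],[0,0,0.05,0,0],[0,0,0.065,0,0],[0,0,0.075,0,0],[0,0,0.085,0,0]]' |grep ft; python3 -m handwheel '[[0,0,0,0,0],[0,0,0,0,0],[0,0,0,0,0]]'|grep ft; python3 st.py
```

```text
ft_force: [-2.2, -1.0, 4.3]
ft_force: [-2.0, -0.4, 3.3]
t 4.15 rail x,y 0.0005259423706752107 0.11889103854461322 tipz 0.0658 F [-2.04 -0.44  3.3 ] open 0.005
tool y angle err 5.859332514809856e-05 tilt [-0.0001 -0.    ] scaled shift to start [-0.003  0.004  0.   ]
```

The strip is pressed about 4 mm at about 3.3 N. I add 1 mm and start the stroke.

```bash
python3 -m handwheel '[[0,0,0.005,0,0],[0,0.02,0.005,0,0],[0,0.05,0.005,0,0],[0,0.08,0.005,0,0],[0,0.11,0.005,0,0]]' |grep ft; python3 st.py;  python3 -m handwheel '[[0,0.04,0,0,0],[0,0.08,0,0,0],[0,0.12,0,0,0],[0,0.16,0,0,0],[0,0.2,0,0,0]]' |grep ft; python3 st.py
```

```text
ft_force: [-1.8, 2.5, 4.9]
t 4.65 rail x,y 0.000982515994996035 0.09651976622360756 tipz 0.0649 F [-1.76  2.51  4.87] open 0.004
tool y angle err -6.063004673576011e-05 tilt [0.0008 0.0004] scaled shift to start [-0.005 -0.107  0.   ]
ft_force: [0.4, 3.0, 5.4]
t 5.15 rail x,y 0.000556854819946882 0.056186628803423254 tipz 0.0647 F [0.37 3.05 5.41] open 0.005
tool y angle err -2.252127181959218e-05 tilt [-0.0001  0.    ] scaled shift to start [-0.003 -0.309  0.   ]
```

```bash
python3 -m handwheel '[[0,0.04,0,0,0],[0,0.08,0,0,0],[0,0.12,0,0,0],[0,0.16,0,0,0],[0,0.2,0,0,0]]' |grep ft; python3 st.py;  python3 -m handwheel '[[0,0.04,0,0,0],[0,0.08,0,0,0],[0,0.12,0,0,0],[0,0.16,0,0,0],[0,0.2,0,0,0]]' |grep ft; python3 st.py
```

```text
ft_force: [-0.1, 2.6, 4.7]
t 5.65 rail x,y 0.00054141377734133 0.01625860970099552 tipz 0.0647 F [-0.06  2.57  4.65] open 0.007
tool y angle err 8.639059295298401e-05 tilt [-0.0001  0.    ] scaled shift to start [-0.003 -0.509  0.   ]
ft_force: [-0.4, 2.8, 4.2]
t 6.15 rail x,y 0.0005336419987714254 -0.023753423003673647 tipz 0.0647 F [-0.4   2.77  4.22] open 0.001
tool y angle err 8.899715528695729e-05 tilt [-0.0002 -0.    ] scaled shift to start [-0.003 -0.709 -0.   ]
```

```bash
python3 -m handwheel '[[0,0.04,0,0,0],[0,0.08,0,0,0],[0,0.12,0,0,0],[0,0.16,0,0,0],[0,0.2,0,0,0]]' |grep ft; python3 st.py;  python3 -m handwheel '[[0,0.04,0,0,0],[0,0.08,0,0,0],[0,0.12,0,0,0],[0,0.16,0,0,0],[0,0.2,0,0,0]]' |grep ft; python3 st.py; python3 -m handwheel '[[0,0.04,0,0,0],[0,0.06,0,0,0],[0,0.06,0,0,0],[0,0.06,0,0,0],[0,0.06,0,0,0]]' |grep ft; python3 st.py
```

```text
ft_force: [-0.0, 3.4, 5.2]
t 6.65 rail x,y 0.0005613463130419967 -0.06373286410821373 tipz 0.0647 F [-0.03  3.39  5.19] open 0.005
tool y angle err 0.00010630990435331333 tilt [-0.0001 -0.    ] scaled shift to start [-0.003 -0.909 -0.   ]
ft_force: [-0.7, 3.1, 4.7]
t 7.15 rail x,y 0.0005886160239192001 -0.10372618531380999 tipz 0.0647 F [-0.67  3.08  4.65] open 0.001
tool y angle err 8.590306284758653e-05 tilt [-0.0001  0.    ] scaled shift to start [-0.003 -1.109  0.   ]
ft_force: [-0.1, -3.3, 4.7]
t 7.65 rail x,y 0.0007009853100701929 -0.11545033860633727 tipz 0.0647 F [-0.13 -3.25  4.66] open 0.005
tool y angle err 0.00048666067930377976 tilt [ 0.0002 -0.0008] scaled shift to start [-3.000e-03 -1.167e+00 -1.000e-03]
```

The fingertips are at the red end and still pressing, so I lift clear.

```bash
python3 -m handwheel '[[0,0,-0.05,0,0],[0,0,-0.15,0,0],[0,0,-0.3,0,0],[0,0,-0.45,0,0],[0,0,-0.6,0,0]]' |grep ft;python3 -m handwheel '[[0,0,0,0,0],[0,0,0,0,0],[0,0,0,0,0],[0,0,0,0,0],[0,0,0,0,0]]' |grep ft; python3 st.py; python3 - <<'E'
from cell import optics; import cv2,pickle
from h import *
cv2.imwrite("pics/t2.png",optics.capture("top")["color"][:,:,::-1])
c=optics.capture("scene"); l,st=mask(c,(22,120,120),(35,255,255))
i=max(range(1,len(st)),key=lambda i:st[i,4]*(250<st[i,0]<400)); print(st[i],np.percentile(depthpts(c,l==i)[:,2],[50,75,95]))
E
```

```text
ft_force: [-0.3, 0.3, 0.5]
ft_force: [-0.3, 0.1, 0.1]
t 8.65 rail x,y 1.4106990352541135e-05 -0.11490707816769068 tipz 0.1836 F [-0.29  0.06  0.14] open 0.008
tool y angle err 0.0001801171863350104 tilt [-0.002   0.0002] scaled shift to start [ 0.    -1.165  0.   ]
[ 306  203   78   74 1459] [0.06718052 0.06829723 0.06952639]
```

View pics/t2.png

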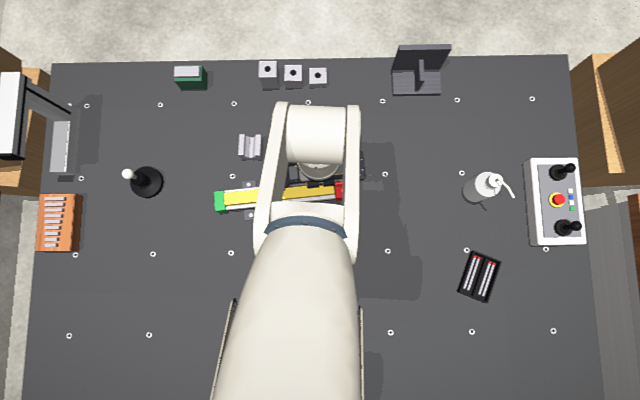

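The arm is clear above the red end. The visible loose things are unmoved: V-block (250,147), stand (145,181), bottle (487,187), tray (480,276). The strip's height and outline match the starting view.

```bash
python3 -c "
from cell import job_done
print(job_done())"
```

```text
the job is handed in; nothing more can be done
None
```

The strip was stroked from its green end to its red end in one unbroken pass, about 5 mm down at 4–5 N, then released, and it sprang back to its starting height; the job is handed in with no verdict returned, and the pin and driver were hidden by the arm in my last picture so I could not re-check them.

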